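# Set the sample under the needle and draw the sprung plunger to its mark

### The job

Slide the sample carrier along the bench, without lifting it, until the ringed cross on its white tile sits right under the needle tip of the sampling stand. Then take the sprung plunger knob on top of the syringe and draw it up until the black ring on its rod is level with the rim of the clear barrel, and finish while still holding it there: the spring pulls it back if you let go. Keep the cross under the needle, and do not disturb the bottle and the covered dish beside the stand.

Things in the scene. Friction and masses are not known exactly. Their poses are not given: they have to be found in the camera images.
- carrier: the sample carrier, a loose flat aluminium plate 170 x 64 x 8 mm lying on the bench (about 0.3 kg) with a white tile at its far end and an upright black grip block at its near end. Origin: on its underside, straight below the marked cross. Its x axis runs along the plate from grip to tile: the plate reaches from x = -140 to +30 mm, y = -32 to +32 mm
- spot (a point): the marked spot: centre of a dark cross inside a dark ring (18 mm across) on the white tile of the carrier, 11.5 mm above the carrier's underside
- grip (a point): a point on the axis of the carrier's grip block, 18 mm below its top and 46 mm above the bench, 120 mm from the cross along the carrier's -x axis. The block is 26 mm along the carrier's x, 20 mm across (y), and its top is 64 mm above the bench: pinch it across y
- stand: the fixed sampling stand; origin on the bench straight below the needle tip, +x away from the robot. A grey base plate 65 x 110 x 14 mm begins 40 mm behind the needle and carries a column 72 mm behind it; an arm 65 to 91 mm above the bench reaches forward and holds the upright syringe over the bench
- needle_tip (a point): the lower end of the stand's upright needle (2.4 mm thick), 22 mm above the bench, so about 10 mm above the tile when that is under it. Above the needle is a white hub (46 to 62 mm above the bench), then the barrel
- barrel_rim (a point): centre of the upper rim of the clear barrel (23 mm outside diameter, rim flange 30 mm), 140 mm above the bench, straight above the needle
- plunger (a joint): draw of the plunger in m: 0 with the spring home, grows as it is pulled straight up, stops at 0.062. The spring pulls it down with about 3 N at 0 and 7 N at 0.05, and takes it home when let go
- knob (a point): centre of the plunger's upright cylindrical metal knob, 22 mm in diameter and 32 mm tall, on the syringe axis; moves with the plunger. At rest it is 34 mm above the barrel rim, the underside of the knob 18 mm above the rim
- mark (a point): centre of the length mark: a black rubber ring 18 mm across and 4 mm tall on the plunger's thin rod (6 mm). At rest it is inside the clear barrel 30 to 50 mm below the rim (differs each time); it is firmly on the rod and rises with the plunger
- bottle: bystander: white media bottle with a green cap, 54 mm across, 103 mm tall, standing left of the stand; origin under its centre
- dish: bystander: covered round dish, 64 mm across, 14 mm tall, lying right of the stand; origin under its centre

How it is judged:
By the outcome, as a careful person would: the job done as asked, in the order asked, and still so for the second after the job is handed in, while the arm keeps its last pose, push and grip.
It also fails if it takes over 48 s, if anything falls off the work surface, if the arm or the gripper's body presses on something with over 40 N, if the wrist force passes 120 N, or if a joint passes its speed limit or range.

### The arm

A 6-joint arm with a two-finger parallel gripper is mounted at the origin on a cart in front of the work surface, level with it; the furniture and walls round the work are solid. World frame = base frame: x ahead of the robot, y to its left, z up, the work surface at z = 0. Lengths are in m, angles in rad, forces in N, time in s.
With the tool pointing down it reaches from about 0.225 to 0.875 m from the base axis. Payload 3.4 kg.
Tool frame: the origin (TCP) lies between the finger pads; the fingertips stand 19 mm ahead of it and the grasp point (between the pads) is the TCP; z points along the fingers, y is the line along which they close (so a half turn about z gives the same grasp; the last joint's range is limited). The gripper opens to 85 mm and grips with 20 to 120 N. Pads are 22 mm wide; open, the fingers measure 114 mm over their backs; the gripper's body (76 mm by 85 mm) begins 54 mm behind the grasp point. The pads swing forward as they close: fully open they stand 13 mm farther back than shut.
Start: joints at [-1.291, 0.276, 1.505, -0, 1.361, -0.121], TCP at [0.224, -0.529, 0.25] pointing down, gripper open.
Joint ranges: [-2.89, 2.89], [-0.75, 2.08], [0.22, 2.7], [-1.18, 4.32], [0.11, 2.71], [-2.7, 2.7]. Speed limits (rad/s): [2.57, 2.57, 3.14, 3.14, 3.14, 3.14].

### API

Orientations are given as a unit quaternion [w, x, y, z].
In Python, from rig import get_state, imaging, ticket gives the robot as it stands. The module is installed in compiled form; this text tells all that it offers.
- The arm moves only by the shell command python3 -m inch 'ROWS' [FORCE]. ROWS is JSON, a list of rows, each an object with "claw": the opening, from -1 (shut) to 1 (fully open); "travel": the shift along the world's x, y, z in units of 200 mm (1.0 is 200 mm), a list of three; "turn": the turn about the world's z in units of 180 degrees (1.0 is 180 degrees). A call has 1 to 5 rows; each row is the pose to reach, as a shift and turn from the pose commanded when the call began, turning the shorter way round; what a row does not reach only later rows make up. A row lasts 1/10 s, in which the tool goes at most 50 mm and 8.59 degrees, less where a joint would pass 70% of its speed; a pose out of reach is approached as far as the arm can. A call with a number of a shift or a turn outside -1 to 1 is refused whole. A call with a gripper value outside its range is refused whole. The fingers move at their own pace and stop on an object; FORCE is the grip in N (left out, the last holds). Time passes only in rows, so rows that repeat a pose let the fingers close. It gives the time, the measured TCP pose, the force, the opening and the grip force at its end, in the units of the state.
- get_state(): the state, without advancing time (a new reading comes with each control period).
- imaging.get_image(name): name is "side" or "top" or "wrist"; returns the picture (400x640x3 uint8, red, green, blue); there is no depth.
- imaging.camera_params(name): a dict with "camera_matrix" (3x3 intrinsics, pixels), "cam_to_world" (4x4, takes a point from camera to world coordinates); the wrist camera has in their place "T_tool_cam" (4x4, takes a point from camera to tool coordinates, whose origin is the TCP and whose axes are the flange's). Camera axes: x right, y down, z forward; pixel columns grow to the right and rows downward; lengths in m; the calibration is good to about 2 mm. The wrist camera is an equidistant fisheye: a pixel r from the principal point sees the ray r / f radians off the axis. A picture is of the moment at which its call begins: read the wrist's pose just before it. camera_params takes no time and is no camera call.
- ticket.sign_off(): hands the job in; it is judged then, once.
The state is a dict: "clock": time; "qpos": joint angles; "qd": joint speeds; "effort": joint torques, N m; "position": TCP position; "ee_rot": TCP orientation; "contact_force": force on the tool from outside, world axes, zero at the start; "moment": the same for the moment, N m; "width": finger opening in m; "gripper_force": force on a finger pad.
Only numpy, scipy, OpenCV 4.12 (cv2) and the standard library are available. Lean on these libraries where they do the work, as an engineer would, in place of code of your own. Each camera call takes 0.05 s, during which the arm holds its last target. There are 200 camera calls.

## Working session

There is one attempt and no reset: what is moved stays moved. The work goes in short steps, Python scripts to look and compute and a shell command to move; the robot and the scene stay as the last step left them, time stands still between calls to the robot, and variables do not carry over. Pictures are saved under pics/ and viewed, at most 10 in all, crops included, and the job is handed in when it is done.

```bash
mkdir -p pics; cat > h.py <<'E'
import numpy as np, cv2
from rig import get_state, imaging
def ray(name,u,v):
    p=imaging.camera_params(name);K=np.array(p["camera_matrix"]);T=np.array(p["cam_to_world"])
    d=T[:3,:3]@np.linalg.solve(K,[u,v,1.]);return T[:3,3],d
def plane(name,u,v,z):
    o,d=ray(name,u,v);return o+d*(z-o[2])/d[2]
def proj(name,P):
    p=imaging.camera_params(name);K=np.array(p["camera_matrix"]);T=np.array(p["cam_to_world"])
    c=T[:3,:3].T@(np.array(P)-T[:3,3]);q=K@c;return q[:2]/q[2]
def tri(n1,a,n2,b):
    o1,d1=ray(n1,*a);o2,d2=ray(n2,*b);s=np.linalg.lstsq(np.c_[d1,-d2],o2-o1,rcond=None)[0]
    p,q=o1+s[0]*d1,o2+s[1]*d2;return (p+q)/2,np.linalg.norm(p-q)
def snap(name,fn=None):
    im=np.array(imaging.get_image(name))[:,:,::-1].copy()
    if fn: cv2.imwrite('pics/'+fn,im)
    return im
E
python3 - <<'E'
from h import *
a=snap('top','top0.png');b=snap('side','side0.png')
for n in('top','side'):
    p=imaging.camera_params(n);print(n,np.round(p["camera_matrix"],1).tolist(),np.round(p["cam_to_world"],3).tolist())
p=imaging.camera_params('wrist');print(p)
print(get_state())
E
```

```text
top [[403.0, 0.0, 321.0], [0.0, 403.0, 196.6], [0.0, 0.0, 1.0]] [[-0.005, -0.994, 0.11, 0.455], [-0.999, 0.01, 0.042, -0.236], [-0.042, -0.11, -0.993, 0.966], [0.0, 0.0, 0.0, 1.0]]
side [[410.5, 0.0, 321.7], [0.0, 410.5, 201.2], [0.0, 0.0, 1.0]] [[0.999, 0.011, -0.031, 0.605], [0.029, -0.722, 0.691, -0.804], [-0.015, -0.692, -0.722, 0.746], [0.0, 0.0, 0.0, 1.0]]
{'camera_matrix': array([[309.70691629,   0.        , 319.87661287],
       [  0.        , 309.70691629, 200.99460875],
       [  0.        ,   0.        ,   1.        ]]), 'T_tool_cam': array([[ 1.23006543e-03, -9.52918194e-01, -3.03225003e-01,
         7.71633335e-02],
       [ 9.99999243e-01,  1.16747811e-03,  3.87677016e-04,
         4.04764397e-04],
       [-1.54159284e-05, -3.03225251e-01,  9.52918909e-01,
        -1.22576343e-01],
       [ 0.00000000e+00,  0.00000000e+00,  0.00000000e+00,
         1.00000000e+00]])}
{'clock': 0.1, 'qpos': array([-1.29102751e+00,  2.76532169e-01,  1.50599699e+00, -8.25404474e-06,
        1.36072403e+00, -1.20976481e-01]), 'qd': array([ 3.22573222e-04, -1.11763242e-03, -4.85121074e-03, -4.37313298e-04,
       -8.16084687e-05,  5.99465589e-04]), 'effort': array([ 1.75359466e-03, -4.17698407e+01, -2.46404636e+01, -1.11881504e-04,
        5.75494225e-03,  1.44522943e-05]), 'position': array([ 0.22419186, -0.52901199,  0.24952976]), 'ee_rot': array([-8.27331244e-04,  9.79991966e-01,  1.99035315e-01, -6.98736337e-05]), 'contact_force': array([-0.13998785,  0.32956011, -0.10071877]), 'moment': array([ 0.00556698,  0.03010287, -0.03285644]), 'gripper_force': 0.0, 'width': 0.08533196288926281}
```

View pics/top0.png

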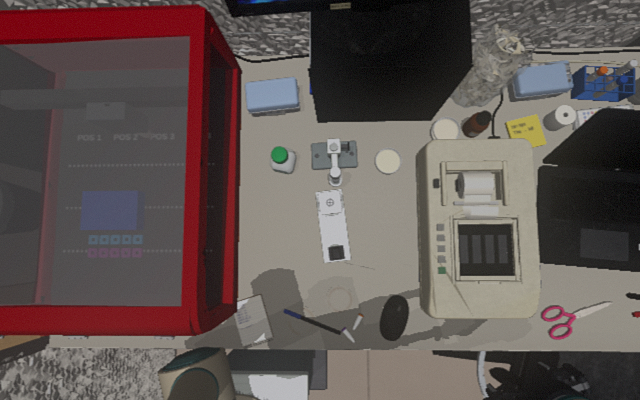

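View pics/side0.png

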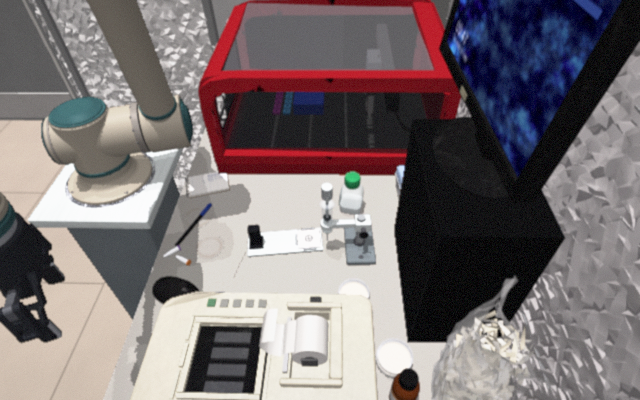

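Top: the carrier runs from the grip (336,253) to the ringed cross (330,203), with the syringe head near (334,175), the bottle at (283,158) and the dish at (388,161). Side: knob at (327,188), grip at (255,235), cross at (309,240). I'll zoom in.

```bash
python3 - <<'E'
import cv2,numpy as np
a=cv2.imread('pics/top0.png')[130:270,270:410];b=cv2.imread('pics/side0.png')[165:275,240:385]
A=cv2.resize(a,None,fx=4,fy=4,interpolation=cv2.INTER_CUBIC)[:, :400] if 0 else cv2.resize(a[:,30:90],None,fx=4,fy=4,interpolation=cv2.INTER_CUBIC)
B=cv2.resize(b,None,fx=3.8,fy=3.8,interpolation=cv2.INTER_CUBIC)
c=np.zeros((560,A.shape[1]+B.shape[1],3),np.uint8);c[:A.shape[0],:A.shape[1]]=A;c[:B.shape[0],A.shape[1]:]=B
cv2.imwrite('pics/z0.png',c);print(A.shape,B.shape)
E
```

```text
(560, 240, 3) (418, 551, 3)
```

View pics/z0.png

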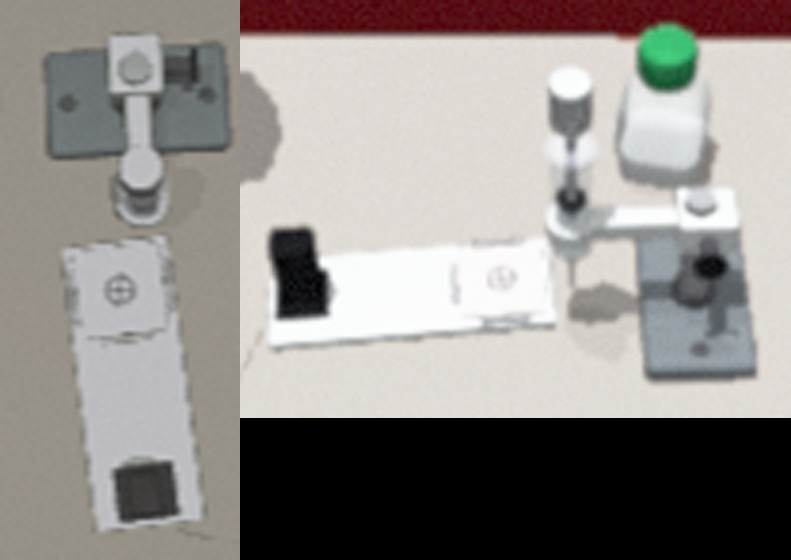

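The zoom shows the spot at top (330,202.5) / side (309,238), the knob top at top (335,171) / side (327,187), and the needle tip at side (327.4,240.5). The mark is at side (327,217) and the rim at about (327,205).

```bash
python3 - <<'E'
from h import *
np.set_printoptions(precision=4,suppress=True)
print('spot',plane('top',330,202.5,.0115),plane('side',308.9,238.2,.0115),tri('top',(330,202.5),'side',(308.9,238.2)))
print('knobtop',plane('top',335,171.2,.19),plane('side',327.1,187.1,.19),tri('top',(335,171.2),'side',(327.1,187.1)))
print('needle',plane('side',327.4,240.5,.022))
print('grip',plane('top',336.5,252.5,.064),plane('side',253.7,228.2,.064))
print('stand base corners', [plane('top',300+x/4,130+y/4,.014) for x,y in((45,52),(225,42),(230,145),(50,157))])
for n,uv in(('bottle',(279,155)),('dish',(388,161))): print(n,plane('top',*uv,.1 if n=='bottle' else .014))
s=plane('side',327.4,240.5,.022)
for z in (.09,.1,.11,.14,.158,.19): print(z,proj('side',[s[0],s[1],z]))
E
```

```text
spot [ 0.5467 -0.2172  0.0115] [ 0.5483 -0.2186  0.0115] (array([ 0.5475, -0.217 ,  0.0093]), np.float64(0.0012562536006045216))
knobtop [ 0.5906 -0.2309  0.19  ] [ 0.591  -0.2341  0.19  ] (array([ 0.5911, -0.2309,  0.1869]), np.float64(0.00021763877868277186))
needle [ 0.5908 -0.2328  0.022 ]
grip [ 0.4302 -0.2318  0.064 ] [ 0.431  -0.2349  0.064 ]
stand base corners [array([ 0.6912, -0.1731,  0.014 ]), array([ 0.6957, -0.2816,  0.014 ]), array([ 0.6328, -0.2836,  0.014 ]), array([ 0.6269, -0.1759,  0.014 ])]
bottle [ 0.6441 -0.1077  0.1   ]
dish [ 0.6445 -0.3563  0.014 ]
0.09 [327.2501 220.5025]
0.1 [327.2266 217.3696]
0.11 [327.2027 214.1837]
0.14 [327.1286 204.2947]
0.158 [327.0822 198.1106]
0.19 [326.9961 186.6185]
```

```bash
python3 -m inch '[{"claw":1,"travel":[0,1,0.1],"turn":-0.087},{"claw":1,"travel":[0,1,0.1],"turn":-0.087},{"claw":1,"travel":[0.1,1,0.1],"turn":-0.087},{"claw":1,"travel":[0.2,1,0.1],"turn":-0.087},{"claw":1,"travel":[0.3,1,0.1],"turn":-0.087}]' 40
python3 -m inch '[{"claw":1,"travel":[0.73,0.48,0],"turn":0},{"claw":1,"travel":[0.73,0.48,0],"turn":0},{"claw":1,"travel":[0.73,0.48,0],"turn":0},{"claw":1,"travel":[0.73,0.48,0],"turn":0},{"claw":1,"travel":[0.73,0.48,-0.1],"turn":0}]'
python3 - <<'E'
from h import *
s=get_state();print(s['position'],s['ee_rot'],s['clock']);snap('wrist','w1.png')
E
```

```text
clock: 0.6
position: [0.2837, -0.3245, 0.2708]
ee_rot: [-0.001, 0.998, 0.064, -0.0]
contact_force: [-0.1, -0.7, 0.1]
width: 0.0857
gripper_force: 0.0
clock: 1.1
position: [0.4344, -0.2323, 0.2519]
ee_rot: [0.001, 0.998, 0.066, 0.003]
contact_force: [-0.9, -0.8, -0.3]
width: 0.0855
gripper_force: 0.0
[ 0.43442931 -0.23233044  0.2518606 ] [0.00133928 0.99781779 0.06595662 0.00275621] 1.1
```

View pics/w1.png

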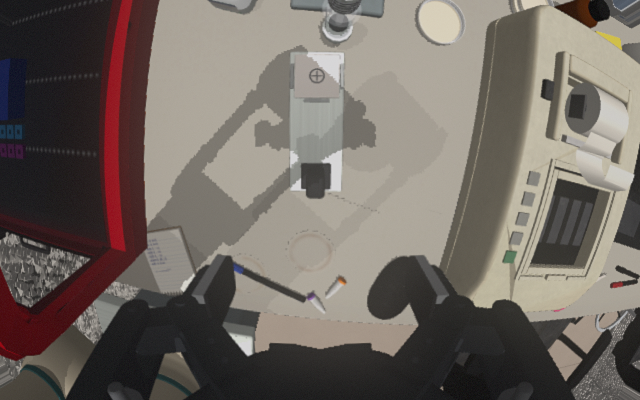

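The wrist view is aligned with the carrier: cross at (317,75), grip block around (315,163–198), needle region near (338,30).

```bash
cat >> h.py <<'E'
from scipy.spatial.transform import Rotation as Rn
def wray(u,v,s=None):
    s=s or get_state();p=imaging.camera_params('wrist');K=np.array(p["camera_matrix"]);T=np.array(p["T_tool_cam"])
    q=s['ee_rot'];R=Rn.from_quat([q[1],q[2],q[3],q[0]]).as_matrix()
    x,y=u-K[0,2],v-K[1,2];r=np.hypot(x,y)+1e-9;t=r/K[0,0]
    d=np.array([x/r*np.sin(t),y/r*np.sin(t),np.cos(t)])
    return R@T[:3,3]+s['position'],R@T[:3,:3]@d
def wplane(u,v,z,s=None):
    o,d=wray(u,v,s);return o+d*(z-o[2])/d[2]
E
python3 - <<'E'
from h import *
np.set_printoptions(precision=4,suppress=True)
print('spot',wplane(317,75,.0115))
for c in((305,188),(325,188),(324,198),(306,198)):print(wplane(*c,.064))
for c in((302,163),(331,163),(331,188),(302,188)):print(wplane(*c,.008),wplane(*c,.03))
im=cv2.imread('pics/w1.png');cv2.imwrite('pics/w1z.png',cv2.resize(np.hstack([im[150:205,285:350],im[0:55,300:365]]),None,fx=6,fy=6,interpolation=cv2.INTER_CUBIC))
E
```

```text
spot [ 0.5413 -0.2133  0.0115]
[ 0.4221 -0.2172  0.064 ]
[ 0.4248 -0.2375  0.064 ]
[ 0.4141 -0.238   0.064 ]
[ 0.4116 -0.2195  0.064 ]
[ 0.4366 -0.2091  0.008 ] [ 0.4409 -0.2099  0.03  ]
[ 0.4411 -0.2432  0.008 ] [ 0.4451 -0.2419  0.03  ]
[ 0.4106 -0.2475  0.008 ] [ 0.4165 -0.246   0.03  ]
[ 0.4059 -0.2127  0.008 ] [ 0.4121 -0.2133  0.03  ]
```

View pics/w1z.png

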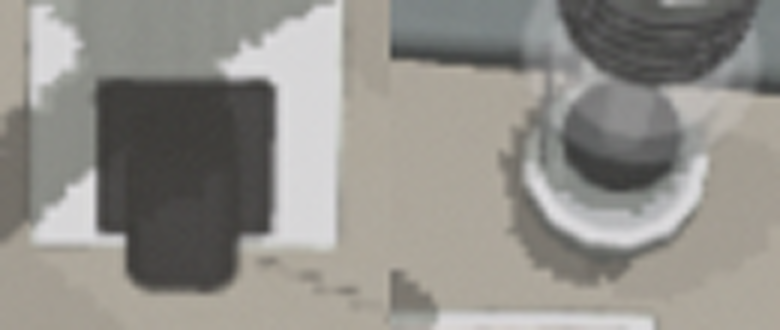

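```bash
python3 -m inch '[{"claw":1,"travel":[0.005,0,-0.25],"turn":0},{"claw":1,"travel":[0.005,0,-0.5],"turn":0},{"claw":0.6,"travel":[0.005,0,-0.75],"turn":0},{"claw":0.3,"travel":[0.005,0,-0.95],"turn":0},{"claw":0,"travel":[0.005,0,-1],"turn":0}]' 40
python3 -m inch '[{"claw":-0.3,"travel":[0,0,0],"turn":0},{"claw":-0.5,"travel":[0,0,0],"turn":0},{"claw":-0.8,"travel":[0,0,0],"turn":0},{"claw":-0.9,"travel":[0,0,0],"turn":0},{"claw":-0.9,"travel":[0,0,0],"turn":0}]' 40
python3 - <<'E'
from h import *
np.set_printoptions(precision=4,suppress=True)
s=get_state();print(s['position'],s['ee_rot']);w=snap('wrist','w2.png');t=snap('top','t2.png');sd=snap('side','s2.png')
cv2.imwrite('pics/c2.png',np.vstack([np.hstack([cv2.resize(t[150:230,300:370],None,fx=5,fy=5,interpolation=2),cv2.resize(sd[175:255,285:365],(400,400),interpolation=2)]),cv2.resize(w[0:95,250:410],(750,195) if 0 else (750,195),interpolation=2)]))
E
```

```text
clock: 1.65
position: [0.4279, -0.2315, 0.0466]
ee_rot: [-0.003, 0.998, 0.063, -0.004]
contact_force: [0.3, 1.6, -0.2]
width: 0.0443
gripper_force: 0.0
clock: 2.15
position: [0.4323, -0.2343, 0.0518]
ee_rot: [0.001, 0.998, 0.064, 0.001]
contact_force: [-1.1, -0.6, 3.7]
width: 0.0198
gripper_force: 40.5
[ 0.4323 -0.2343  0.0518] [0.0012 0.998  0.0637 0.0013]
```

View pics/c2.png

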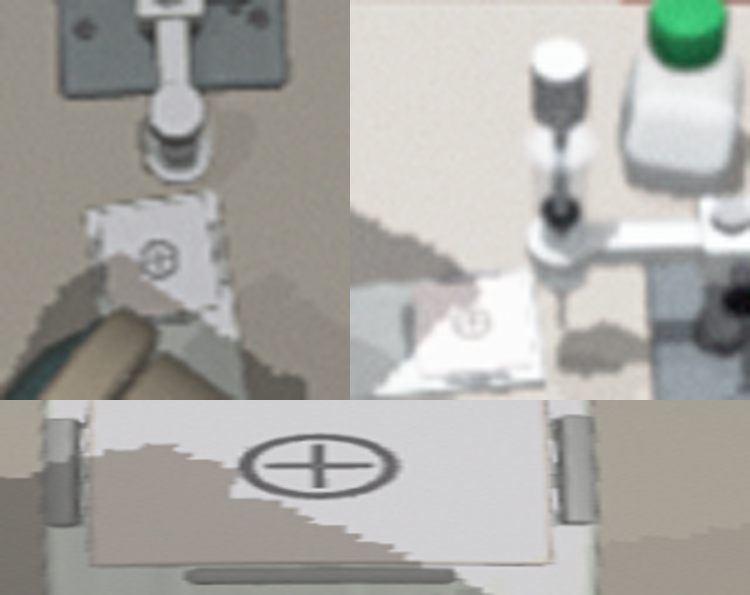

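The grip is holding (20 mm wide, 40 N). Spot: top (331.6,202), side (309.4,239.4). Needle tip: side (327.6,240.4). Knob top: top (335.4,172.4), side (327,187.4).

```bash
python3 - <<'E'
from h import *
np.set_printoptions(precision=4,suppress=True)
s=get_state();print(s['position'],s['contact_force'])
a,b=plane('top',331.6,202,.0115),plane('side',309.4,239.4,.0115);w=wplane(250+319*160/750,466-400 and (466-400)*95/195,.0115)
n=plane('side',327.6,240.4,.022);k,k2=plane('top',335.4,172.4,.19),plane('side',327,187.4,.19)
print(a,b,w,n,k,k2);print('d side',n-b,k2-b,'d top',k-a)
E
```

```text
[ 0.4323 -0.2343  0.0518] [-0.8716 -0.6955  7.2118]
[ 0.5478 -0.221   0.0115] [ 0.5496 -0.222   0.0115] [ 0.5481 -0.2191  0.0115] [ 0.5913 -0.2325  0.022 ] [ 0.5883 -0.2317  0.19  ] [ 0.5909 -0.235   0.19  ]
d side [ 0.0417 -0.0105  0.0105] [ 0.0413 -0.0129  0.1785] d top [ 0.0404 -0.0106  0.1785]
```

```bash
python3 -m inch '[{"claw":-0.9,"travel":[0.04,-0.011,0.005],"turn":0},{"claw":-0.9,"travel":[0.09,-0.024,0.005],"turn":0},{"claw":-0.9,"travel":[0.14,-0.038,0.005],"turn":0},{"claw":-0.9,"travel":[0.18,-0.049,0.005],"turn":0},{"claw":-0.9,"travel":[0.207,-0.056,0.005],"turn":0}]'
python3 -m inch '[{"claw":-0.9,"travel":[0,0,0],"turn":0},{"claw":-0.9,"travel":[0,0,0],"turn":0},{"claw":-0.9,"travel":[0,0,0],"turn":0}]'
python3 - <<'E'
from h import *
s=get_state();print(s['position'],s['contact_force']);w=snap('wrist','w3.png');t=snap('top','t3.png');sd=snap('side','s3.png')
cv2.imwrite('pics/c3.png',np.vstack([np.hstack([cv2.resize(t[150:230,300:370],None,fx=5,fy=5,interpolation=2),cv2.resize(sd[175:255,285:365],(400,400),interpolation=2)]),cv2.resize(w[0:50,240:400],(750,195),interpolation=2)]))
E
```

```text
clock: 2.8
position: [0.4726, -0.2445, 0.0518]
ee_rot: [-0.0, 0.998, 0.064, -0.001]
contact_force: [-6.7, 1.0, 9.8]
width: 0.0195
gripper_force: 41.5
clock: 3.1
position: [0.4738, -0.2449, 0.0518]
ee_rot: [0.0, 0.998, 0.064, 0.001]
contact_force: [-1.5, 0.9, 4.4]
width: 0.0198
gripper_force: 41.1
[ 0.47377772 -0.2449083   0.05181453] [-1.51506897  0.94264019  4.44633077]
```

View pics/c3.png

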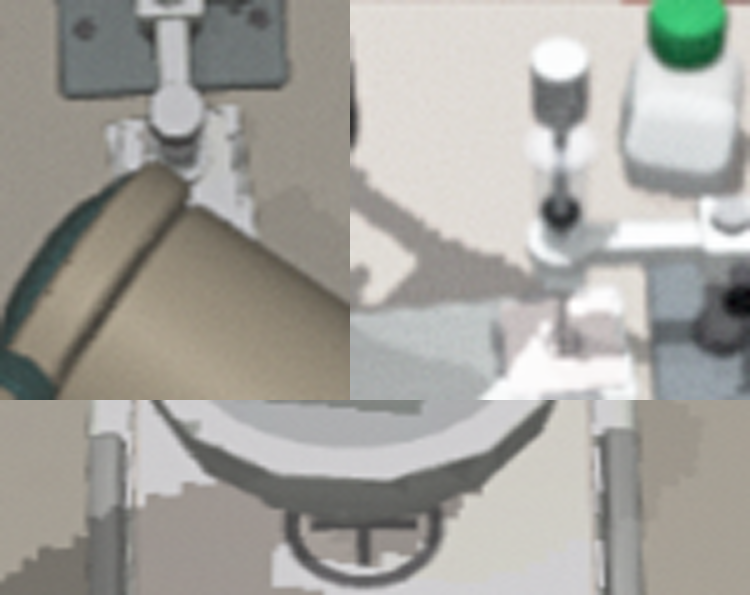

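Top: the knob end stands over the tile. Side: the needle's lower end is near (327.6,243) over the tile. Wrist: the ring sits below the hub with its centre near (318,32). I need a bigger zoom.

```bash
python3 - <<'E'
from h import *
w=cv2.imread('pics/w3.png');sd=cv2.imread('pics/s3.png')
a=cv2.resize(sd[225:255,308:348],(520,390),interpolation=2);b=cv2.resize(w[15:55,300:336],(270,300),interpolation=2)
c=np.zeros((390,790,3),np.uint8);c[:,:520]=a;c[:300,520:]=b
cv2.imwrite('pics/c3z.png',c)
for p in([.591,-.2325,.0115],[.591,-.2325,.022],[.6,-.2325,.0115],[.582,-.2325,.0115],[.591,-.2415,.0115],[.591,-.2235,.0115]):print(proj('side',p))
E
```

```text
[327.50325268 243.29726046]
[327.48219992 240.39823235]
[331.49356455 243.35265894]
[323.51532367 243.24189506]
[327.4262951  246.48190904]
[327.57918312 240.15511702]
```

View pics/c3z.png

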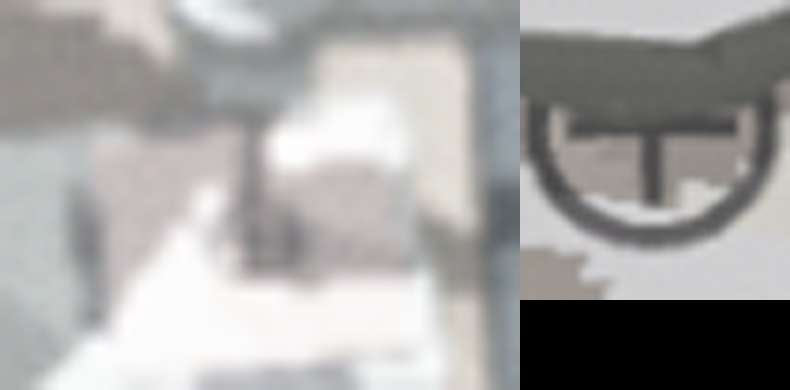

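Side: ring centre ≈(328.0,243), needle column ≈327.5. I'll refine the sub-pixel estimate using the clean earlier frame plus the TCP shift.

```bash
python3 - <<'E'
from h import *
np.set_printoptions(precision=4,suppress=True,linewidth=200)
s2=cv2.imread('pics/s2.png',0).astype(float);s0=cv2.imread('pics/side0.png',0).astype(float);s3=cv2.imread('pics/s3.png',0).astype(float)
def nd(s,rows,c0=322,c1=334):
    for r in rows:
        p=s[r,c0:c1];q=np.median(p)-p;q[q<8]=0;print(r,(q*np.arange(c0,c1)).sum()/max(q.sum(),1e-6),q.round())
print('needle s0');nd(s0,range(233,243))
print('needle s3');nd(s3,range(233,240))
# ring in side0/top0
for n,f,u,v,h in(('side','side0.png',309,238,7),('top','top0.png',330,202,7)):
    g=cv2.imread('pics/'+f,0).astype(float)[v-h:v+h+1,u-h:u+h+1];q=cv2.blur(g,(1,1));q=np.clip(np.percentile(g,70)-g-6,0,None)
    yy,xx=np.mgrid[-h:h+1,-h:h+1];q[(xx**2+yy**2)>36]=0
    U,V=u+(q*xx).sum()/q.sum(),v+(q*yy).sum()/q.sum();print(n,U,V,plane(n,U,V,.0115))
t=cv2.imread('pics/t2.png',0).astype(float)
s=get_state();print(s['position'],wplane(317.6,32.3,.0115))
E
```

```text
needle s0
233 326.8988764044944 [ 0.  0.  0. 20. 48. 55. 40. 15.  0.  0.  0.  0.]
234 326.9169811320755 [ 0.  0.  0.  0. 42. 60. 30.  0.  0.  0.  0.  0.]
235 326.42436974789916 [10.  0.  0.  0. 34. 56. 18.  0.  0.  0.  0.  0.]
236 326.8679245283019 [ 0.  0.  0.  0. 32. 56. 18.  0.  0.  0.  0.  0.]
237 326.9047619047619 [ 0.  0.  0.  0. 30. 55. 20.  0.  0.  0.  0.  0.]
238 326.8805970149254 [ 0.  0.  0.  0. 30. 54. 18.  0.  0.  0.  0.  0.]
239 327.5904761904762 [ 0.  0.  0.  0. 26. 50. 18.  0.  0.  0.  0. 12.]
240 330.46875 [ 0.  0.  0.  0.  0. 18. 10.  0.  0.  0. 10. 28.]
241 330.8623188405797 [ 0.  0.  0.  0.  0.  0. 13. 22. 23. 26. 21. 33.]
242 330.67105263157896 [ 0.  0.  0.  0.  0.  0. 14. 18. 22. 22. 20. 20.]
needle s3
233 323.0 [0. 8. 0. 0. 0. 0. 0. 0. 0. 0. 0. 0.]
234 325.61333333333334 [ 8.  0.  0.  0. 10. 20.  0.  0.  0.  0.  0.  0.]
235 324.8529411764706 [26. 18.  0.  0. 17. 41.  0.  0.  0.  0.  0.  0.]
236 325.6788990825688 [11.  9.  0. 11. 31. 47.  0.  0.  0.  0.  0.  0.]
237 326.63513513513516 [ 0.  0.  0.  0. 27. 47.  0.  0.  0.  0.  0.  0.]
238 326.9207920792079 [ 0.  0.  0.  0. 29. 51. 21.  0.  0.  0.  0.  0.]
239 326.908256880734 [ 0.  0.  0.  0. 33. 53. 23.  0.  0.  0.  0.  0.]
side 308.56258411843874 237.9300134589502 [ 0.5475 -0.2178  0.0115]
top 329.60357142857146 202.06964285714287 [ 0.5477 -0.2163  0.0115]
[ 0.4738 -0.2449  0.0518] [ 0.5894 -0.2294  0.0115]
```

```bash
python3 -m inch '[{"claw":-0.4,"travel":[0,0,0],"turn":0},{"claw":0,"travel":[0,0,0],"turn":0},{"claw":0.4,"travel":[0,0,0],"turn":0},{"claw":0.7,"travel":[0,0,0.05],"turn":0},{"claw":0.7,"travel":[0,0,0.25],"turn":0}]'
python3 -m inch '[{"claw":0.7,"travel":[0,0,0.2],"turn":0},{"claw":0.7,"travel":[0,0,0.4],"turn":0},{"claw":0.7,"travel":[-0.2,0.1,0.6],"turn":0},{"claw":0.7,"travel":[-0.4,0.2,0.8],"turn":0},{"claw":0.7,"travel":[-0.4,0.2,0.8],"turn":0}]'
python3 - <<'E'
from h import *
s=get_state();print(s['position'],s['contact_force'],s['clock']);w=snap('wrist','w4.png');t=snap('top','t4.png');sd=snap('side','s4.png')
c=np.hstack([cv2.resize(sd[222:258,305:345],(400,360),interpolation=2),cv2.resize(t[160:196,315:355],(400,360),interpolation=2)])
c2=np.hstack([cv2.resize(w[0:80,240:400],(400,200),interpolation=2),cv2.resize(sd[180:230,290:390],(400,200),interpolation=2)])
cv2.imwrite('pics/c4.png',np.vstack([c,c2]))
E
```

```text
clock: 3.75
position: [0.4703, -0.243, 0.0988]
ee_rot: [-0.003, 0.998, 0.064, -0.004]
contact_force: [0.2, -1.3, -0.9]
width: 0.0728
gripper_force: 0.0
clock: 4.25
position: [0.3911, -0.2037, 0.2651]
ee_rot: [0.001, 0.998, 0.064, 0.002]
contact_force: [0.9, -0.2, 0.5]
width: 0.0722
gripper_force: 0.0
[ 0.39110472 -0.20368483  0.26510047] [ 0.94693551 -0.22067761  0.50966752] 4.25
```

View pics/c4.png

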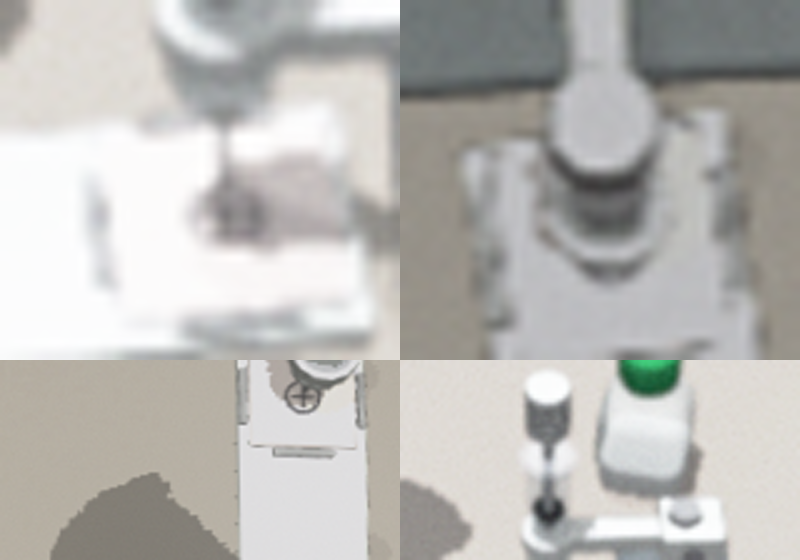

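Side: needle column at u≈327.4 and ring (zoomed 192–268) centred at ≈328, so the cross looks about 1 mm too far in x; y looks right. The mark and rim are clearly visible at zoomed (548,510) and (548,460). I'll measure numerically.

```bash
python3 - <<'E'
from h import *
np.set_printoptions(precision=4,suppress=True,linewidth=200)
g=cv2.imread('pics/s4.png',0).astype(int);print(g[236:250,320:338])
a=cv2.imread('pics/side0.png',0).astype(int);print(a[231:246,301:319])
g=cv2.imread('pics/s4.png',0).astype(int);print('axis',g[196:232,318:336])
E
```

```text
[[249 249 250 251 252 251 235 213 244 253 252 251 247 244 244 244 243 242]
 [251 251 251 251 251 251 235 202 233 245 246 240 228 215 213 212 214 229]
 [251 251 251 251 252 252 234 187 197 210 213 209 198 191 190 192 195 208]
 [251 251 251 252 252 251 226 164 171 186 189 194 190 191 193 198 195 191]
 [251 251 251 251 247 239 189 144 155 172 178 189 195 196 193 191 192 191]
 [251 251 251 247 228 194 156 148 153 149 152 174 183 191 194 191 194 191]
 [251 251 251 239 213 181 151 137 144 143 133 154 173 181 185 186 191 191]
 [251 251 250 231 205 191 159 123 138 138 123 145 164 172 175 177 183 185]
 [251 251 250 238 217 220 185 140 147 145 133 145 168 171 170 173 171 173]
 [250 251 251 248 230 217 179 146 148 141 138 160 171 179 177 179 180 179]
 [251 251 251 251 244 229 211 195 191 191 179 180 186 209 216 220 220 220]
 [251 251 251 251 249 246 244 244 246 242 229 220 225 240 244 244 243 244]
 [251 251 251 250 249 247 247 247 247 247 245 244 244 246 247 246 248 246]
 [251 251 251 251 250 249 247 247 246 246 248 247 247 247 248 247 246 247]]
[[250 250 250 251 251 251 252 252 252 252 252 251
[... 3082 characters left out ...]
164 159 165 175 171 177]
 [219 215 222 245 242 217 180 168 156 150 159 164 161 159 174 180 178 182]
 [219 213 207 234 245 237 211 183 167 162 162 165 170 168 175 170 168 173]
 [219 216 190 199 233 242 232 219 203 183 172 170 168 168 160 150 147 148]
 [220 216 196 169 188 222 230 234 230 212 190 170 160 154 144 137 136 136]
 [220 220 211 172 155 169 189 211 213 207 192 163 143 142 140 149 152 153]
 [221 221 217 184 155 145 151 160 161 159 155 146 141 142 159 178 188 187]
 [219 218 219 190 163 148 144 146 142 146 144 141 137 152 178 208 215 216]
 [214 219 218 208 177 158 155 155 154 147 149 153 151 164 192 214 219 218]
 [219 221 219 217 195 168 167 162 163 164 161 163 165 168 196 217 221 223]]
```

The cross is within about 1 mm of the needle axis, which I accept. Next I go above the knob.

```bash
python3 -c "
from h import *;s=get_state();print(s['position'],(np.array([.5905,-.2315,.177])-s['position'])/.2)"
python3 -m inch '[{"claw":0.7,"travel":[0.25,-0.035,0],"turn":0},{"claw":0.7,"travel":[0.5,-0.07,0],"turn":0},{"claw":0.7,"travel":[0.75,-0.105,0],"turn":0},{"claw":0.7,"travel":[0.99,-0.14,0],"turn":0},{"claw":0.7,"travel":[0.99,-0.14,0],"turn":0}]'
python3 -m inch '[{"claw":0.7,"travel":[0,0,0],"turn":0},{"claw":0.7,"travel":[0,0,0],"turn":0}]'
python3 - <<'E'
from h import *
np.set_printoptions(precision=4,suppress=True)
s=get_state();print(s['position'],(np.array([.5905,-.2315,.177])-s['position'])/.2);w=snap('wrist','w5.png')
o,d=wray(320,200)
# where knob top should appear: numeric inverse
from scipy.optimize import fsolve
print(fsolve(lambda p:wplane(p[0],p[1],.19,s)[:2]-[.5905,-.2315],[320,350]))
E
```

```text
[ 0.39290772 -0.20478617  0.26288358] [ 0.9879614  -0.13356913 -0.42941788]
clock: 4.9
position: [0.5974, -0.2339, 0.2565]
ee_rot: [-0.001, 0.998, 0.065, 0.0]
contact_force: [-1.5, 0.5, -0.2]
width: 0.0727
gripper_force: 0.0
clock: 5.1
position: [0.5901, -0.2325, 0.2598]
ee_rot: [-0.001, 0.998, 0.064, -0.001]
contact_force: [-0.0, -0.2, 0.3]
width: 0.0725
gripper_force: 0.0
[ 0.5901 -0.2325  0.2598] [ 0.002   0.005  -0.4139]
[317.7203 222.9249]
```

```bash
python3 - <<'E'
from h import *
w=cv2.imread('pics/w5.png',0)
c=cv2.HoughCircles(cv2.GaussianBlur(w[160:300,240:400],(3,3),0),cv2.HOUGH_GRADIENT,1,15,param1=80,param2=18,minRadius=8,maxRadius=40)
if c is not None:
  for u,v,r in c[0][:5]: print(u+240,v+160,r,wplane(u+240,v+160,.19))
cv2.imwrite('pics/w5z.png',cv2.resize(w[160:320,220:420],(800,600)))
E
```

```text
317.5 208.5 24.6 [ 0.60009556 -0.23014495  0.19      ]
312.5 224.5 17.9 [ 0.5883617  -0.22824057  0.19      ]
316.5 186.5 8.4 [ 0.61491455 -0.22761548  0.19      ]
```

```bash
python3 -m inch '[{"claw":0.7,"travel":[0,0.013,-0.1],"turn":0},{"claw":0.7,"travel":[0,0.013,-0.2],"turn":0},{"claw":0.5,"travel":[0,0.013,-0.3],"turn":0},{"claw":0.2,"travel":[0,0.013,-0.37],"turn":0},{"claw":0,"travel":[0,0.013,-0.41],"turn":0}]' 30
python3 -m inch '[{"claw":-0.2,"travel":[0,0,0],"turn":0},{"claw":-0.35,"travel":[0,0,0],"turn":0},{"claw":-0.45,"travel":[0,0,0],"turn":0},{"claw":-0.9,"travel":[0,0,0],"turn":0},{"claw":-0.9,"travel":[0,0,0],"turn":0}]' 50
python3 -c "
from h import *;snap('top','t6.png');snap('side','s6.png');s=get_state();print(s['position'],s['contact_force'],s['moment'],s['width'])"
```

```text
clock: 5.65
position: [0.589, -0.2297, 0.1788]
ee_rot: [-0.0, 0.998, 0.063, -0.001]
contact_force: [0.5, -0.6, -0.4]
width: 0.0427
gripper_force: 0.0
clock: 6.15
position: [0.5906, -0.2285, 0.1808]
ee_rot: [-0.001, 0.998, 0.064, 0.0]
contact_force: [-2.2, 5.0, 3.9]
width: 0.0202
gripper_force: 48.8
[ 0.59061393 -0.22848188  0.18080065] [-0.99964046  4.73342442  2.97242145] [0.73418521 0.26318767 0.03714286] 0.020639704343317532
```

```bash
python3 -m inch '[{"claw":-0.9,"travel":[0,0.004,0.02],"turn":0},{"claw":-0.9,"travel":[0,0.004,0.06],"turn":0},{"claw":-0.9,"travel":[0,0.004,0.1],"turn":0},{"claw":-0.9,"travel":[0,0.004,0.14],"turn":0},{"claw":-0.9,"travel":[0,0.004,0.18],"turn":0}]'
python3 -m inch '[{"claw":-0.9,"travel":[0,0,0.015],"turn":0},{"claw":-0.9,"travel":[0,0,0.015],"turn":0},{"claw":-0.9,"travel":[0,0,0.015],"turn":0}]'
python3 - <<'E'
from h import *
np.set_printoptions(precision=4,suppress=True,linewidth=200)
s=get_state();print(s['position'],s['contact_force'],s['moment'],s['width'])
g=snap('side','s7.png');print(cv2.cvtColor(g,cv2.COLOR_BGR2GRAY)[194:224,316:338].astype(int));snap('wrist','w7.png')
E
```

```text
clock: 6.75
position: [0.5906, -0.2285, 0.2155]
ee_rot: [-0.001, 0.998, 0.064, -0.0]
contact_force: [1.3, 5.0, -6.6]
width: 0.0203
gripper_force: 49.0
clock: 7.05
position: [0.5906, -0.2285, 0.2184]
ee_rot: [-0.001, 0.998, 0.064, -0.0]
contact_force: [0.4, 5.0, -5.3]
width: 0.0204
gripper_force: 49.1
[ 0.5906 -0.2285  0.2184] [ 0.3934  4.97   -5.2784] [ 0.8076 -0.1406  0.033 ] 0.020417527955631835
[[221 219 220 218 219 219 221 218 206 157 107 118 171 211 221 220 218 220 220 220 219 221]
 [219 221 220 221 218 220 219 222 211 163 111 114 165 209 221 219 219 217 219 220 218 218]
 [219 219 220 216 218 220 218 220 215 169 120 109 157 207 219 219 219 219 221 219 218 220]
 [220 219 222 218 219 218 220 223 214 169 120 107 154 202 219 219 220 221 220 217 220 219]
 [201 211 218 219 219 219 219 220 217 175 121 109 156 208 221 220 218 219 218 219 222 221]
 [166 193 211 219 220 221 223 226 226 183 125 112 161 220 227 225 219 221 217 219 218 221]
 [146 161 187 199 214 223 228 233 230 189 127 111 169 228 234 232 227 221 218 221 220 218]
 [143 148 150 171 197 221 228 232 230 180 119 111 159 225 239 
[... 1331 characters left out ...]
3 170 149 145 149 147 147 151 163 188 208 215 221 219 221 219]
 [220 217 219 220 220 211 199 186 164 151 144 148 147 156 177 197 206 216 217 217 216 222]
 [220 218 221 221 217 212 192 180 166 164 159 159 161 160 171 186 200 206 208 211 208 211]
 [219 220 219 221 217 205 184 169 168 165 162 161 164 165 162 170 182 187 187 191 188 188]
 [221 219 219 220 213 197 179 175 167 164 165 166 164 164 159 157 165 169 173 171 174 174]
 [220 219 219 219 208 195 181 169 165 167 162 165 164 163 162 157 162 169 171 169 171 173]
 [216 221 219 218 204 199 187 171 168 165 166 164 166 165 162 160 172 173 176 174 176 181]
 [221 219 219 218 209 220 220 191 172 167 164 164 162 166 161 164 178 179 177 179 181 179]]
```

```bash
python3 - <<'E'
from h import *
a=cv2.imread('pics/s6.png')[170:234,307:347];b=cv2.imread('pics/s7.png')[170:234,307:347]
w=cv2.imread('pics/w7.png')[185:385,210:430] 
f=lambda i:cv2.resize(i,(250,400),interpolation=2)
g=cv2.imread('pics/s4.png')[170:234,307:347]
cv2.imwrite('pics/c7.png',np.hstack([f(g),f(b),cv2.resize(w,(300,400) if 0 else (300,273)) if 0 else cv2.resize(w,(300,400))]))
E
```

```text
(no output)
```

View pics/c7.png

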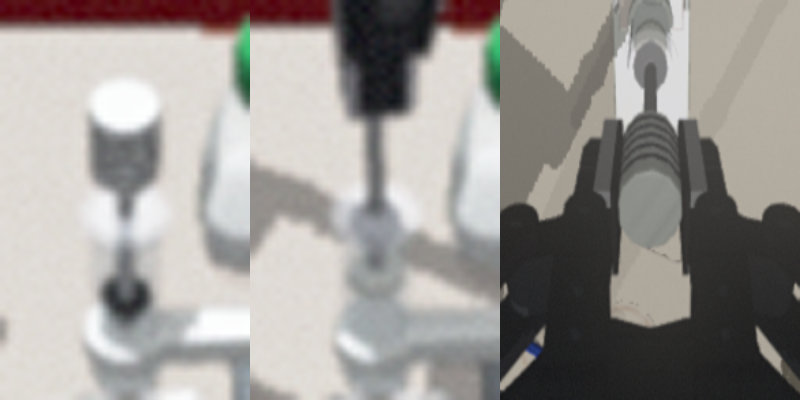

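The mark is now washed out behind the translucent rim flange, centred near side (327,205.1), with the rim plane at about row 204. So it is about 3 mm low. The exposed ring will turn dark once it clears the rim, so I'll step up 1 mm at a time.

```bash
cat > m.py <<'E'
from h import *
import sys
s=get_state();g=cv2.cvtColor(snap('side','m%s.png'%sys.argv[1]),cv2.COLOR_BGR2GRAY).astype(int)
print(sys.argv[1],np.round(s['position'],4),np.round(s['contact_force'],1));print(g[199:211,320:333])
E
R() { :; }
python3 -m inch '[{"claw":-0.9,"travel":[0,0.002,0.005],"turn":0},{"claw":-0.9,"travel":[0,0.002,0.005],"turn":0}]' >/dev/null; python3 m.py 1
python3 -m inch '[{"claw":-0.9,"travel":[0,0.002,0.005],"turn":0},{"claw":-0.9,"travel":[0,0.002,0.005],"turn":0}]' >/dev/null; python3 m.py 2
python3 -m inch '[{"claw":-0.9,"travel":[0,0,0.005],"turn":0},{"claw":-0.9,"travel":[0,0,0.005],"turn":0}]' >/dev/null; python3 m.py 3
```

```text
1 [ 0.5906 -0.2284  0.2194] [-0.1  4.4 -6.3]
[[219 221 221 227 225 184 124 110 160 218 227 225 221]
 [217 221 226 232 231 183 123 109 170 228 235 232 226]
 [202 220 228 228 221 173 115 108 159 219 233 237 231]
 [182 203 210 201 172 138 107  96 133 178 211 233 236]
 [181 196 206 178 153 129 106 106 125 148 184 228 236]
 [183 202 201 169 150 136 118 119 135 150 171 222 235]
 [181 198 192 168 153 148 143 138 147 153 168 208 228]
 [171 187 195 177 158 157 152 152 153 153 165 199 209]
 [170 177 184 176 166 155 155 148 157 155 164 175 173]
 [187 181 182 180 175 154 147 146 154 156 166 160 152]
 [216 204 193 187 176 156 141 141 152 155 153 147 143]
 [218 211 199 184 169 144 126 125 138 154 155 147 143]]
2 [ 0.5906 -0.2284  0.2204] [-0.2  3.9 -6.5]
[[220 220 223 227 224 181 123 110 160 213 226 225 221]
 [204 223 229 232 213 167 119 108 152 214 231 231 226]
 [179 214 226 213 167 118 100  99 119 169 212 235 232]
 [176 195 195 150  91  69  91  93  78  93 154 227 236]
 [183 196 173 109  37  50  80  89  60  31 115 216 236]
 [185 196 176 101  35  37  71  74  42  27  97 204 233]
 [181 197 188 125  
[... 317 characters left out ...]
.5906 -0.2284  0.2214] [ 0.4  4.9 -6.6]
[[219 219 224 226 227 179 126 111 161 212 227 225 223]
 [206 219 227 232 213 163 116 104 145 201 231 231 225]
 [181 216 227 207 162 107  91  95  99 148 208 232 231]
 [179 198 193 143  83  58  90  89  65  76 150 218 233]
 [182 194 167  97  39  41  77  84  51  29 100 193 232]
 [184 198 165  92  28  24  55  49  30  19  96 192 231]
 [178 197 182 120  59  26  27  21  24  46 113 201 229]
 [170 188 194 158 113  77  64  52  74 112 148 192 212]
 [167 174 185 184 164 137 122 119 137 166 182 179 175]
 [189 180 184 186 183 176 155 159 164 178 175 164 149]
 [215 202 194 184 180 159 149 149 160 165 158 146 142]
 [218 213 196 180 165 147 127 127 140 154 156 147 142]]
```

The ring top cleared the rim between z = 0.2194 and 0.2204, so the ring centre is level with the rim at about 0.2219. I raise 0.6 mm and hold.

```bash
python3 -m inch '[{"claw":-0.9,"travel":[0,0,0.003],"turn":0},{"claw":-0.9,"travel":[0,0,0.003],"turn":0},{"claw":-0.9,"travel":[0,0,0.003],"turn":0},{"claw":-0.9,"travel":[0,0,0.003],"turn":0}]'; python3 m.py 4
python3 - <<'E'
from h import *
# carrier & bystanders unchanged versus s4 / side0
a=cv2.imread('pics/s4.png',0).astype(int);b=cv2.imread('pics/m4.png',0).astype(int);o=cv2.imread('pics/side0.png',0).astype(int)
print(b[240:248,320:336]);print(np.abs(b-o)[175:210,343:362].mean(),np.abs(b-o)[282:300,338:370].mean())
E
```

```text
clock: 8.3
position: [0.5906, -0.2284, 0.2219]
ee_rot: [-0.0, 0.998, 0.064, -0.0]
contact_force: [-0.4, 4.8, -6.7]
width: 0.0203
gripper_force: 49.1
4 [ 0.5906 -0.2284  0.2219] [-0.4  4.8 -6.7]
[[220 221 225 227 222 177 122 111 160 210 226 226 222]
 [202 223 228 231 209 160 114 104 139 194 221 230 225]
 [181 212 223 205 148  95  95  92  90 117 173 224 230]
 [177 195 192 140  72  56  88  89  63  45 121 209 232]
 [185 197 168  98  31  41  76  77  51  18  92 195 231]
 [183 195 167  97  36  25  57  47  24  15  95 190 233]
 [181 197 189 131  62  39  29  26  26  52 113 198 228]
 [168 188 197 169 123  91  63  63  75 113 152 192 214]
 [167 176 187 188 169 148 126 123 139 167 184 179 172]
 [187 179 181 189 183 174 162 161 172 178 173 161 148]
 [213 202 194 182 178 164 151 150 162 168 159 148 141]
 [218 211 196 176 164 143 126 126 136 155 157 149 142]]
[[226 194 177 170 162 152 133 122 139 154 164 173 180 176 170 173]
 [244 230 217 181 148 140 141 134 142 138 138 161 175 176 173 171]
 [249 248 243 205 156 157 147 132 144 142 127 150 170 174 174 171]
 [251 252 250 225 189 185 156 130 139 141 124 144 168 174 171 172]
 [251 251 251 238 216 219 182 141 147 145 128 148 168 174 173 171]
 [251 251 251 247 230 215 179 145 149 143 141 159 170 173 171 173]
 [251 251 251 251 245 229 214 198 195 194 182 181 176 176 174 169]
 [251 251 251 251 248 245 245 245 244 243 227 220 217 212 194 180]]
1.7278195488721804 1.6892361111111112
```

```bash
python3 -c "from rig import ticket;print(ticket.sign_off())"
```

```text
the job is handed in; nothing more can be done
None
```

Handed in at about 8.4 s: the cross sits under the needle to within about 1 mm, the plunger is still gripped with the black ring's centre within about 0.5 mm of the barrel rim, and the bottle and dish have not moved.

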